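# Close the teaspoon case and tuck its flap

## Robot

A 6-joint arm with a two-finger parallel gripper is mounted at the origin on a cart in front of the work surface, level with it; the furniture and walls round the work are solid. World frame = base frame: x ahead of the robot, y to its left, z up, the work surface at z = 0. Lengths are in m, angles in rad, forces in N, time in s.
With the tool pointing down it reaches from about 0.3 to 0.85 m from the base axis. Payload 4.2 kg.
Tool frame: the origin (TCP) lies midway between the tips of the shut fingers; the grasp point (between the pads) lies 19 mm behind it (ctrl.grip_depth is the distance from the TCP to the grasp point, in m); z points along the fingers, y is the line along which they close (so a half turn about z gives the same grasp; the last joint's range is limited). The gripper opens to 91 mm and grips with 3 to 60 N. Pads are 32 mm wide; open, the fingers measure 118 mm over their backs; the gripper's body (76 mm by 178 mm) begins 60 mm behind the grasp point.
Start: joints at [1.157, 0.32, 1.565, -0, 1.257, -0.02], TCP at [0.221, 0.531, 0.214] pointing down, gripper open.
Joint ranges: [-3.11, 3.11], [-0.84, 2.01], [0.21, 2.61], [-1.34, 4.49], [0.05, 2.63], [-2.56, 2.56]. Speed limits (rad/s): [2.57, 2.57, 3.14, 3.14, 3.14, 3.14].

## Interface

Orientations are given as a unit quaternion [x, y, z, w].
In Python, from bench import ctrl gives the robot as it stands. The module is installed in compiled form; this text tells all that it offers.
- The arm moves only by the tool jog_arm, never from a script. Its argument "increments" is a list of rows, each a list of 3 entries, a list of its own where there are three numbers: the closure, from -1 (fully open) to 1 (shut), so that 0 is half open, then the shift along the world's x, y, z in units of 50 mm (1.0 is 50 mm), then the turn, a rotation vector about the world's x, y, z in units of 5 degrees (1.0 is 5 degrees). A call has exactly 10 rows; each row shifts and turns the commanded pose from where the row before left it; what a row does not reach is not made up. A row lasts 1/8 s, in which the tool goes at most 62.5 mm and 10.7 degrees, less where a joint would pass 70% of its speed; a pose out of reach is approached as far as the arm can. A call is refused whole if a number of a shift passes 1 or a number of a turn 1, either way. A call with a gripper value outside its range is refused whole. The fingers move at their own pace and stop on an object; the grip force is fixed at half the most. Time passes only in rows, so rows that do not move let the fingers close, or fill a call up. It gives the time, the measured TCP pose, the force, the opening and the grip force at its end, in the units of the state.
- ctrl.get_obs(): the state, without advancing time (a new reading comes with each control period).
- ctrl.get_image(name): name is "scene" or "top" or "wrist"; returns a dict with "image" (420x560x3 uint8, red, green, blue), "range_z" (420x560 float32, m along the optical axis (not along the pixel's ray), 0 where there is no reading), "camera_matrix" (3x3 intrinsics, pixels), "extrinsics" (4x4, takes a point from camera to world coordinates). Camera axes: x right, y down, z forward; pixel columns grow to the right and rows downward; lengths in m; the calibration is good to about 2 mm. A picture is of the moment at which its call begins.
- ctrl.close_job(): hands the job in; it is judged then, once.
The state is a dict: "time_s": time; "joint_positions": joint angles; "qvel": joint speeds; "effort": joint torques, N m; "tcp_pos": TCP position; "tcp_rot": TCP orientation; "contact_force": force on the tool from outside, world axes, zero at the start; "torque": the same for the moment, N m; "width": opening from 0.0 (shut) to 1.0 (fully open); "finger_force": force on a finger pad.
Only numpy, scipy, OpenCV 4.12 (cv2) and the standard library are available. Lean on these libraries where they do the work, as an engineer would, in place of code of your own. Each camera call takes 0.05 s, during which the arm holds its last target. There are 200 camera calls.

## Task

Close the teaspoon case on the counter: push its raised metal flap over until it lies flat across the case, and, keeping it down, push it along by the finger catch until its tongue is fully home beneath the steel lip, so that it stays shut when you let go. Push gently and with the fingers only, do not pull the flap back past upright, and leave the spoons, the creamer tin and the sugar bowl where they are.

Things in the scene. Friction and masses are not known exactly. Their poses are not given: they have to be found in the camera images.
- case: Shallow grey teaspoon case with a metal flap, fixed to the counter: 178 mm long (x -88 to +90), 160 wide (y), walls 32 high. Origin: under its middle, on the counter; z up, -x points from the hinge end to the lip end, y along the hinge. Tray with two loose spoons at x -46 to +50; lip deck at -x, top 32 mm; hinge deck at +x, top 26 mm, with two steel runners at y -72 and +72 up to 34.5 mm.
- flap (a joint): Hinge angle of the flap, rad: 0 = flat over the case (firm stop), 1.57 = upright; starts at 0.95 to 1.4, leaning over the tray. A light spring (about 0.5 N at the tongue when flat) raises it to 0.6 rad or more if let go untucked. 4 mm plate, 158 mm wide to 106 mm from the axis, then a 68 mm wide tongue to 128 mm from the axis. When flat its upper face is 38 mm above the counter.
- flap_slide (a joint): How far flap and hinge have slid together towards the lip (case -x), m: 0 = back (start), 0.018 = fully home (firm stop). 4 N of friction; stays where left. At 0 the flat tongue ends 3 mm short of the lip's bent-up edge, at 0.018 it lies 10 mm under the lip's flat part. If slid before it is flat, the tongue lands on top of the lip: slide it back to free it.
- flap_hinge (a point): Point on the hinge axis (along the case's y) in the middle of the flap's width; 66 mm to +x of the case's origin when the slide is at 0, 36 mm above the counter. It moves with the slide.
- flap_catch (a point): Foot of the finger catch on the flap's upper (outer) face, mid-width, 84 mm from the hinge axis. The catch is a ridge 44 mm long across the flap, 8.5 mm high, with an upright face towards the hinge, to be pushed by a fingertip, and a slope towards the tongue. Axes are the flap's: z out of the upper face, -x to the tongue, y along the hinge.
- lip_mouth (a point): Middle of the lip's underside where its bent-up front edge begins, 70 mm to -x of the case's origin, 40.5 mm above the counter; the tongue goes in below it towards the case's -x.
- spoon_1: Teaspoon, 132 mm long, lying along the case's y in the tray; origin at its underside. Leave it alone.
- spoon_2: The second teaspoon in the tray, the same. Leave it alone.
- tin: Creamer tin, 55 mm across, 82 mm high, standing beside the case; origin at the centre of its underside. Leave it alone.
- bowl: Glass sugar bowl, 77 mm across, 54 mm high, standing beside the case; origin at the centre of its underside. Leave it alone.
- lip: The retaining lip: a fixed steel bridge across the case's y, 94 mm wide, at case x -88 to -65, open below towards +x. Underside 40.5 mm above the counter, top 44.5 mm (screw posts 46); its front edge, x -70 to -65, is bent up as a lead-in. Origin and axes are the case's.
There are look-alikes about, which are no part of the job. Of the things that look like the case, the largest one is meant.

How it is judged:
By the outcome, as a careful person would: the job done as asked, in the order asked, and still so for the second after the job is handed in, with the robot touching nothing.
It also fails if it takes over 32 s, if anything falls off the work surface, if the arm or the gripper's body presses on something with over 40 N, if the wrist force passes 120 N, or if a joint passes its speed limit or range.

## Working session

There is one attempt and no reset: what is moved stays moved. The work goes in short steps, Python scripts to look and compute and a tool call to move; the robot and the scene stay as the last step left them, time stands still between calls to the robot, and variables do not carry over. Pictures are saved under pics/ and viewed, at most 10 in all, crops included, and the job is handed in when it is done.

Besides the shell and the picture viewer there is one more tool, called after "Request:" as name([rows], argument=value, ...), one row to a line, values as JSON. jog_arm: Moves the arm, as the interface text tells. Its arguments: {"type":"object","properties":{"increments":{"type":"array","items":{"type":"array"}}},"required":["increments"]}

```bash
mkdir -p pics
cat > h.py <<'E'
import numpy as np, cv2
from bench import ctrl
def grab(n):
    d=ctrl.get_image(n); np.savez(f'{n}.npz',**d); return d
def pts(d):
    K=d['camera_matrix'];E=d['extrinsics'];z=d['range_z']
    v,u=np.mgrid[:z.shape[0],:z.shape[1]]
    P=np.stack([(u-K[0,2])/K[0,0]*z,(v-K[1,2])/K[1,1]*z,z],-1)
    return P@E[:3,:3].T+E[:3,3]
E
python3 - <<'E'
from h import *
for n in ('top','scene'):
    d=grab(n); cv2.imwrite(f'pics/{n}1.png',d['image'][:,:,::-1]); print(n,d['extrinsics'].round(3).tolist(),d['camera_matrix'][0,0],(d['range_z']>0).mean())
print(ctrl.get_obs())
E
```

```text
top [[0.011, -0.992, 0.129, 0.452], [-1.0, -0.013, -0.014, 0.163], [0.015, -0.129, -0.992, 0.913], [0.0, 0.0, 0.0, 1.0]] 379.73086359410735 0.9961522108843538
scene [[0.913, -0.257, 0.316, 0.286], [-0.407, -0.584, 0.702, -0.409], [0.004, -0.77, -0.638, 0.606], [0.0, 0.0, 0.0, 1.0]] 428.05056302182135 0.9961352040816327
{'time_s': 0.1, 'joint_positions': array([ 1.15699890e+00,  3.20231496e-01,  1.56554961e+00,  2.95234253e-05,
        1.25742463e+00, -2.00081361e-02]), 'qvel': array([-0.00094212, -0.0015123 , -0.00351289, -0.00230403, -0.00136746,
        0.00099033]), 'effort': array([ 2.20935355e-03, -4.13325083e+01, -2.32512259e+01,  7.30364257e-02,
        4.20405320e-02, -2.99848739e-05]), 'tcp_pos': array([0.22043247, 0.53057268, 0.21320523]), 'tcp_rot': array([ 1.95629333e-01,  9.80677579e-01, -7.84618467e-04, -1.87282015e-04]), 'contact_force': array([-0.74226346,  0.78962179, -0.28737883]), 'torque': array([-0.02798972,  0.00338324,  0.01067745]), 'finger_force': 0.0, 'width': 0.9959028901473121}
```

View pics/top1.png

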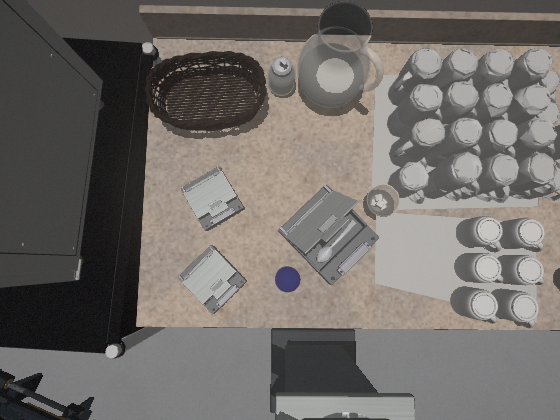

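View pics/scene1.png

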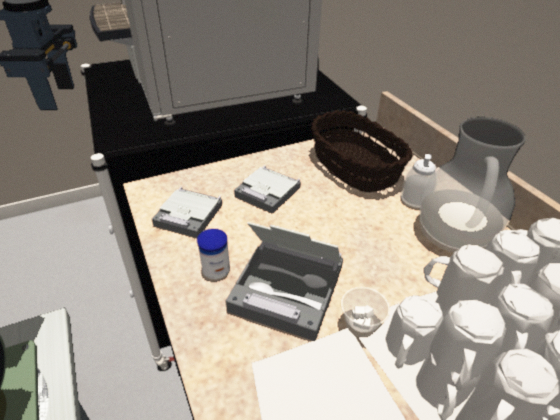

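The top view shows the large case near pixel (330,235), with its lip at (353,260), the flap raised at (320,215), the tin at (288,279) and the bowl at (381,200). The two smaller look-alikes are at (212,198) and (212,280). The scene view shows the same layout, with the case at (287,280).

Run:
```python
from h import *
d=dict(np.load('top.npz'));P=pts(d)
s=dict(np.load('scene.npz'));Q=pts(s)
A=np.vstack([P[180:290,274:385].reshape(-1,3),Q[215:340,222:350].reshape(-1,3)])
# rasterise height map 1.5mm
print('P range',P[235,330],P[262,353],P[200,320],P[279,288],P[200,381],'counter',P[300,330])
x0,x1=.2,.5;y0,y1=-.15,.15
for nm,B in(('top',P[170:300,265:400].reshape(-1,3)),('scene',Q[200:345,210:390].reshape(-1,3))):
    H=np.zeros((300,300),np.float32)
    i=((x1-B[:,0])*1000).astype(int);j=((y1-B[:,1])*1000).astype(int)
    ok=(i>=0)&(i<300)&(j>=0)&(j<300)
    np.maximum.at(H,(i[ok],j[ok]),B[ok,2])
    H=cv2.dilate(H,np.ones((3,3)))
    cv2.imwrite(f'H_{nm}.png',np.clip(H*2000,0,255).astype(np.uint8))
a=cv2.imread('H_top.png');b=cv2.imread('H_scene.png')
im=np.hstack([a,b]);im=cv2.applyColorMap(im,cv2.COLORMAP_JET)
for k in range(0,600,50): cv2.line(im,(k,0),(k,299),(90,90,90),1); cv2.line(im,(0,k),(599,k),(90,90,90),1)
cv2.imwrite('pics/H.png',im)
top=d['image'][170:300,265:400,::-1]; cv2.imwrite('pics/c.png',cv2.resize(top,None,fx=4.4,fy=4.4,interpolation=cv2.INTER_CUBIC))
```

```text
P range [0.50736596 0.05379149 0.14564645] [ 0.45372489 -0.01280728  0.04402578] [0.59765956 0.06074832 0.03222836] [0.41570185 0.13611698 0.08084441] [ 0.598018   -0.08084571  0.04147492] counter [3.64290207e-01 3.39610399e-02 2.48306812e-04]
```

View pics/H.png

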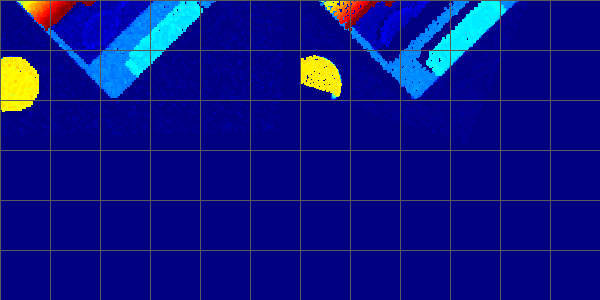

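View pics/c.png

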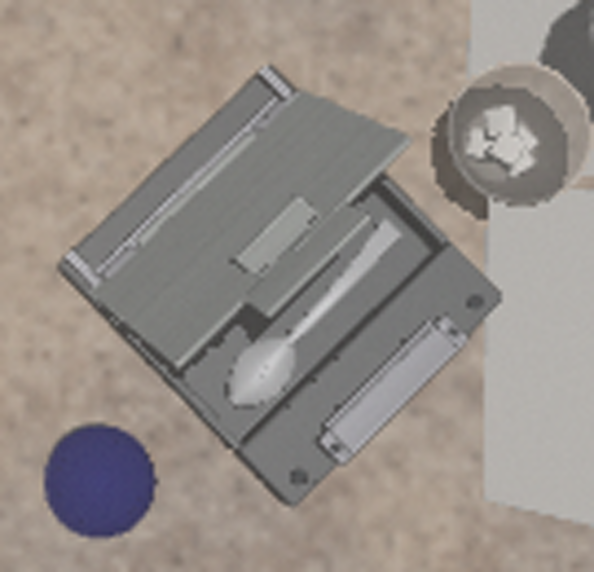

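The crop shows the case rotated by about 45°. The lip is at (395,390), lower right, and the hinge runners are at (80,265) and (275,80). The catch is at (275,235) and the tin at (100,480), to the lower left. My height map window was misplaced, so I'll fit from the points directly.

Run:
```python
from h import *
d=dict(np.load('top.npz'));P=pts(d)
s=dict(np.load('scene.npz'));Q=pts(s)
def rect(B): 
    r=cv2.minAreaRect((B[:,:2]*1000).astype(np.float32)); return r
# lip + outline
for nm,B in(('top',P),('scene',Q)):
    X=B.reshape(-1,3); X=X[(abs(X[:,0]-.51)<.14)&(abs(X[:,1]-.04)<.14)]
    L=X[(X[:,2]>.041)&(X[:,2]<.0485)&(np.hypot(X[:,0]-.455,X[:,1]+.013)<.055)]
    dk=X[(X[:,2]>.022)&(X[:,2]<.05)&(np.hypot(X[:,0]-.51,X[:,1]-.03)<.13)]
    dk=dk[np.hypot(dk[:,0]-.416,dk[:,1]-.136)>.04]; dk=dk[np.hypot(dk[:,0]-.598,dk[:,1]+.081)>.055]
    print(nm,'lip',rect(L),len(L),'case',rect(dk))
E_=None
# case frame from lip of the top view
def frame(B):
    X=B.reshape(-1,3); L=X[(X[:,2]>.041)&(X[:,2]<.0485)&(np.hypot(X[:,0]-.455,X[:,1]+.013)<.055)]
    (cx,cy),(w,h),a=cv2.minAreaRect((L[:,:2]*1000).astype(np.float32))
    a=np.radians(a if w>h else a+90); yv=np.array([np.cos(a),np.sin(a)])
    xv=np.array([yv[1],-yv[0]]); 
    c=np.array([cx,cy])/1000
    if xv@(np.array([.51,.04])-c)<0: xv=-xv
    yv=np.array([-xv[1],xv[0]]); return c+xv*.0765,xv,yv
for nm,B in(('top',P),('scene',Q)):
    o,xv,yv=frame(B); print(nm,'origin',o,'xdir',xv,'yaw',np.degrees(np.arctan2(xv[1],xv[0])))
    X=B.reshape(-1,3); c=np.c_[(X[:,:2]-o)@xv,(X[:,:2]-o)@yv,X[:,2]]
    F=c[(abs(c[:,1])<.07)&(c[:,0]>-.03)&(c[:,0]<.075)&(c[:,2]>.055)&(c[:,2]<.2)]
    vx,vy,x_,z_=cv2.fitLine(F[:,[0,2]].astype(np.float32),cv2.DIST_HUBER,0,.001,.001).ravel()
    print(' flap ang',np.degrees(np.arctan2(abs(vy),-vx*np.sign(vy))),'x at z=.036',x_+(0.036-z_)*vx/vy,'n',len(F),'top z',np.percentile(F[:,2],99.5), 'flap yrange',np.percentile(F[:,1],[.5,99.5]))
    R=c[(abs(abs(c[:,1])-.072)<.02)&(c[:,0]>.06)&(c[:,0]<.1)&(c[:,2]>.031)&(c[:,2]<.037)]
    print(' runners +y',R[R[:,1]>0].mean(0),'-y',R[R[:,1]<0].mean(0))
    for t,(p,rad) in {'tin':((.416,.136),.05),'bowl':((.598,-.081),.06)}.items():
        T=X[(np.hypot(X[:,0]-p[0],X[:,1]-p[1])<rad)&(X[:,2]>(.07 if t=='tin' else .045))]
        if t=='bowl':T=T[np.hypot(T[:,0]-.598,T[:,1]+.09)<.05]
        (q,r)=cv2.minEnclosingCircle((T[:,:2]).astype(np.float32)); q=np.array(q); print(' ',t,q,r,'case',(q-o)@xv,(q-o)@yv)
```

```text
top lip ((464.04571533203125, -12.904010772705078), (21.487184524536133, 92.79322052001953), 44.69922637939453) 379 case ((519.572021484375, 41.419403076171875), (177.11878967285156, 159.67344665527344), 44.579586029052734)
scene lip ((465.0758056640625, -14.064346313476562), (23.594196319580078, 93.72599792480469), 44.9070930480957) 712 case ((519.6503295898438, 39.848289489746094), (178.25277709960938, 160.23277282714844), 44.7056999206543)
top origin [0.5184226  0.04090495] xdir [0.71080897 0.70338511] yaw 44.69922637939453
 flap ang 58.187668 x at z=.036 0.06785619 n 1618 top z 0.14589149356628478 flap yrange [-0.06890515  0.06908683]
 runners +y [0.07706094 0.06921956 0.03418353] -y [ 0.07645678 -0.06967186  0.03421651]
  tin [0.42336643 0.14189082] 0.03611544519662857 case 0.0034651782667690107 0.13864276235267303
  bowl [ 0.5993979  -0.09094255] 0.048558309674263 case -0.03518159832046853 -0.15067520052598674
scene origin [0.51925712 0.03994154] xdir [0.70825245 0.70595926] yaw 44.907093048095696
 flap ang 57.845333 x at z=.036 0.06534379 n 1153 top z 0.14659635923618342 flap yrange [-0.06896199  0.06898301]
 runners +y [0.06358487 0.06286037 0.0337675 ] -y [ 0.06649589 -0.06553357  0.03410909]
  tin [0.4158642  0.13708892] 0.02773420885205269 case -0.004646189925722511 0.14179606302985623
  bowl [ 0.60195386 -0.09026399] 0.04838891327381134 case -0.033349620384140716 -0.1505989129122203
```

Request:
jog_arm([
  [1, [0, -0.95, 0], [0, 0, 0]],
  [1, [0, -0.95, 0], [0, 0, 0]],
  [1, [0.74, -0.8, 0], [0, 0, -0.9]],
  [1, [0.74, -0.8, 0], [0, 0, -0.9]],
  [1, [0.74, -0.8, 0], [0, 0, -0.9]],
  [1, [0.74, -0.8, 0], [0, 0, -0.9]],
  [1, [0.74, -0.8, 0], [0, 0, -0.9]],
  [1, [0.74, -0.8, 0], [0, 0, 0]],
  [1, [0.74, -0.8, 0], [0, 0, 0]],
  [1, [0.74, -0.8, 0], [0, 0, 0]],
])

```text
time_s: 1.35
tcp_pos: [0.5175, 0.1145, 0.2137]
tcp_rot: [0.383, 0.924, 0.0, -0.0]
contact_force: [0.8, 0.1, -0.3]
width: 0.007
finger_force: 0.0
```

Request:
jog_arm([
  [1, [0.37, -0.39, 0], [0, 0, 0]],
  [1, [0.37, -0.39, 0], [0, 0, 0]],
  [1, [0, 0, -0.3], [0, 0, 0]],
  [1, [0, 0, -0.4], [0, 0, 0]],
  [1, [0, 0, -0.4], [0, 0, 0]],
  [1, [0, 0, -0.4], [0, 0, 0]],
  [1, [0, 0, -0.4], [0, 0, 0]],
  [1, [0, 0, -0.2], [0, 0, 0]],
  [1, [0, 0, -0.1], [0, 0, 0]],
  [1, [0, 0, 0], [0, 0, 0]],
])

```text
time_s: 2.6
tcp_pos: [0.5535, 0.0772, 0.104]
tcp_rot: [0.383, 0.924, 0.0, -0.0]
contact_force: [0.9, -1.1, 0.5]
width: 0.003
finger_force: 0.0
```

Run:
```python
from h import *
d=grab('scene'); cv2.imwrite('pics/s2.png',cv2.resize(d['image'][120:340,170:430,::-1],None,fx=2.6,fy=2.6,interpolation=cv2.INTER_CUBIC))
```

```text
(no output)
```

View pics/s2.png

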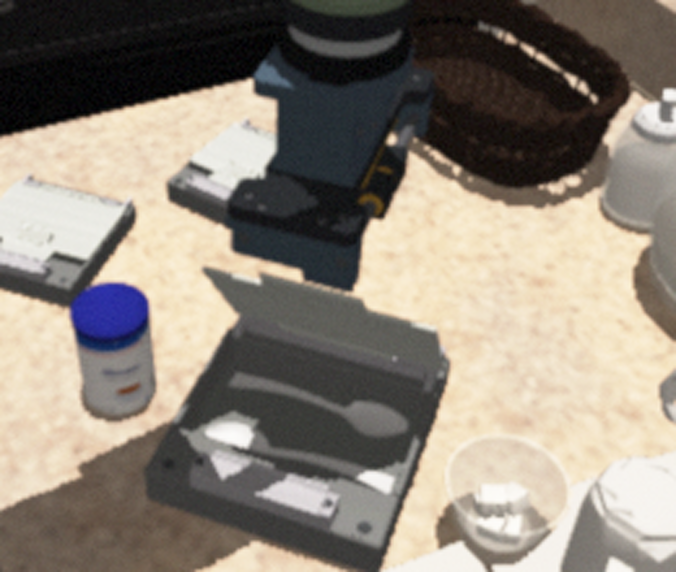

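The fingers, at (325,270), are behind the raised flap and clear of everything else. I'll push the flap down along its arc.

Request:
jog_arm([
  [1, [0, 0, -0.18], [0, 0, 0]],
  [1, [0, 0, -0.18], [0, 0, 0]],
  [1, [-0.048, -0.048, -0.045], [0, 0, 0]],
  [1, [-0.048, -0.048, -0.045], [0, 0, 0]],
  [1, [-0.053, -0.053, -0.07], [0, 0, 0]],
  [1, [-0.053, -0.053, -0.07], [0, 0, 0]],
  [1, [-0.043, -0.043, -0.08], [0, 0, 0]],
  [1, [-0.043, -0.043, -0.08], [0, 0, 0]],
  [1, [-0.032, -0.032, -0.09], [0, 0, 0]],
  [1, [-0.032, -0.032, -0.09], [0, 0, 0]],
])

```text
time_s: 3.9
tcp_pos: [0.5359, 0.0592, 0.0572]
tcp_rot: [0.383, 0.924, -0.0, -0.0]
contact_force: [0.2, -1.3, 1.7]
width: 0.004
finger_force: 0.5
```

Run:
```python
from h import *
d=grab('scene'); cv2.imwrite('pics/s3.png',cv2.resize(d['image'][120:340,170:430,::-1],None,fx=2.6,fy=2.6,interpolation=cv2.INTER_CUBIC))
o=np.array([.5188,.0405]);xv=np.array([.7096,.7046]);yv=np.array([-xv[1],xv[0]])
s=ctrl.get_obs();t=s['tcp_pos'];print('tcp case',(t[:2]-o)@xv,(t[:2]-o)@yv,t[2],s['contact_force'])
X=pts(d).reshape(-1,3);c=np.c_[(X[:,:2]-o)@xv,(X[:,:2]-o)@yv,X[:,2]]
for x in(-.06,-.05,-.04,-.03,-.02,-.01): 
    m=(abs(c[:,0]-x)<.004)&(abs(c[:,1])<.075)&(c[:,2]<.15);print(x,m.sum(),np.percentile(c[m,2],[10,50,90,98]).round(3))
```

```text
tcp case 0.024907998677052866 0.0014973440582378198 0.05659974282810725 [ 0.11811838 -0.27576406 -0.51902219]
-0.06 158 [0.032 0.033 0.034 0.146]
-0.05 503 [0.032 0.034 0.138 0.147]
-0.04 112 [0.08  0.082 0.084 0.084]
-0.03 347 [0.011 0.077 0.079 0.08 ]
-0.02 577 [0.006 0.014 0.079 0.08 ]
-0.01 451 [0.005 0.012 0.079 0.08 ]
```

View pics/s3.png

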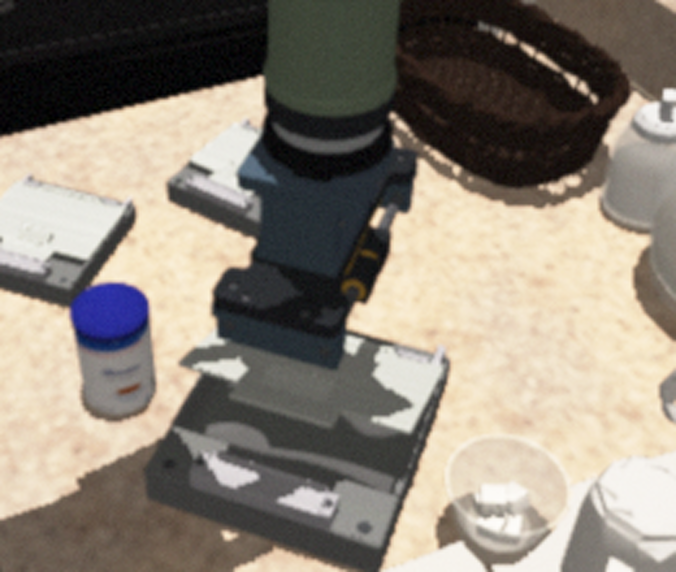

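The flap is now about 20° from flat, with the tongue at (330,410) still short of the lip. I'll lower it the rest of the way gently.

Request:
jog_arm([
  [1, [-0.02, -0.02, -0.09], [0, 0, 0]],
  [1, [-0.02, -0.02, -0.09], [0, 0, 0]],
  [1, [-0.01, -0.01, -0.09], [0, 0, 0]],
  [1, [-0.007, -0.007, -0.07], [0, 0, 0]],
  [1, [0, 0, -0.03], [0, 0, 0]],
  [1, [0, 0, -0.02], [0, 0, 0]],
  [1, [0, 0, -0.01], [0, 0, 0]],
  [1, [0, 0, 0], [0, 0, 0]],
  [1, [0, 0, 0], [0, 0, 0]],
  [1, [0, 0, 0], [0, 0, 0]],
])

```text
time_s: 5.2
tcp_pos: [0.5331, 0.0564, 0.0381]
tcp_rot: [0.383, 0.924, -0.0, 0.0]
contact_force: [-2.2, -1.3, 5.9]
width: 0.005
finger_force: 2.7
```

Request:
jog_arm([
  [1, [-0.034, -0.034, 0], [0, 0, 0]],
  [1, [-0.034, -0.034, 0], [0, 0, 0]],
  [1, [-0.034, -0.034, 0], [0, 0, 0]],
  [1, [-0.034, -0.034, 0], [0, 0, 0]],
  [1, [-0.034, -0.034, 0], [0, 0, 0]],
  [1, [-0.034, -0.034, 0], [0, 0, 0]],
  [1, [-0.034, -0.034, 0], [0, 0, 0]],
  [1, [-0.034, -0.034, 0], [0, 0, 0]],
  [1, [-0.034, -0.034, 0], [0, 0, 0]],
  [1, [0, 0, 0], [0, 0, 0]],
])

```text
time_s: 6.45
tcp_pos: [0.5186, 0.0412, 0.0379]
tcp_rot: [0.383, 0.924, 0.0, 0.001]
contact_force: [2.1, 1.0, 5.0]
width: 0.005
finger_force: 2.7
```

Request:
jog_arm([
  [1, [-0.028, -0.028, 0], [0, 0, 0]],
  [1, [-0.028, -0.028, 0], [0, 0, 0]],
  [1, [-0.028, -0.028, 0], [0, 0, 0]],
  [1, [-0.028, -0.028, 0], [0, 0, 0]],
  [1, [-0.028, -0.028, 0], [0, 0, 0]],
  [1, [-0.028, -0.028, 0], [0, 0, 0]],
  [1, [-0.028, -0.028, 0], [0, 0, 0]],
  [1, [-0.028, -0.028, 0], [0, 0, 0]],
  [1, [-0.028, -0.028, 0], [0, 0, 0]],
  [1, [0, 0, 0], [0, 0, 0]],
])

```text
time_s: 7.7
tcp_pos: [0.5057, 0.0286, 0.0378]
tcp_rot: [0.383, 0.924, 0.0, 0.001]
contact_force: [3.1, 1.7, 6.3]
width: 0.006
finger_force: 3.1
```

Request:
jog_arm([
  [1, [-0.014, -0.014, 0], [0, 0, 0]],
  [1, [-0.014, -0.014, 0], [0, 0, 0]],
  [1, [-0.014, -0.014, 0], [0, 0, 0]],
  [1, [-0.014, -0.014, 0], [0, 0, 0]],
  [1, [-0.014, -0.014, 0], [0, 0, 0]],
  [1, [-0.014, -0.014, 0], [0, 0, 0]],
  [1, [0, 0, 0], [0, 0, 0]],
  [1, [0, 0, 0], [0, 0, 0]],
  [1, [0, 0, 0], [0, 0, 0]],
  [1, [0, 0, 0], [0, 0, 0]],
])

```text
time_s: 8.95
tcp_pos: [0.5016, 0.0245, 0.0378]
tcp_rot: [0.383, 0.924, 0.0, 0.001]
contact_force: [3.9, 1.7, 6.6]
width: 0.008
finger_force: 3.1
```

Request:
jog_arm([
  [1, [-0.014, -0.014, 0], [0, 0, 0]],
  [1, [-0.014, -0.014, 0], [0, 0, 0]],
  [1, [-0.014, -0.014, 0], [0, 0, 0]],
  [1, [0, 0, 0], [0, 0, 0]],
  [1, [0, 0, 0], [0, 0, 0]],
  [1, [0, 0, 0], [0, 0, 0]],
  [1, [0, 0, 0], [0, 0, 0]],
  [1, [0, 0, 0], [0, 0, 0]],
  [1, [0, 0, 0], [0, 0, 0]],
  [1, [0, 0, 0], [0, 0, 0]],
])

```text
time_s: 10.2
tcp_pos: [0.4995, 0.0224, 0.0378]
tcp_rot: [0.383, 0.924, 0.0, 0.001]
contact_force: [2.3, 2.3, 5.2]
width: 0.003
finger_force: 3.2
```

Run:
```python
from h import *
d=grab('scene'); a=cv2.resize(d['image'][200:340,210:370,::-1],None,fx=3.6,fy=3.6,interpolation=cv2.INTER_CUBIC)
cv2.imwrite('pics/s4.png',a)
o=np.array([.5188,.0405]);xv=np.array([.7096,.7046]);yv=np.array([-xv[1],xv[0]])
K=d['camera_matrix'];E=np.linalg.inv(d['extrinsics'])
def px(x,y,z):
    w=np.r_[o+x*xv+y*yv,z,1];q=K@(E@w)[:3];q=q[:2]/q[2];return ((q-[210,200])*3.6).round(0)
for s in(0,.009,.018): print(s,'tongue corners',px(.066-s-.128,.034,.038),px(.066-s-.128,-.034,.038),'shoulders',px(.066-s-.106,.079,.038),px(.066-s-.106,-.079,.038))
print('lip front',px(-.065,.047,.045),px(-.065,-.047,.045))
```

```text
0 tongue corners [161. 341.] [299. 384.] shoulders [ 93. 280.] [409. 377.]
0.009 tongue corners [153. 355.] [293. 399.] shoulders [ 85. 293.] [403. 392.]
0.018 tongue corners [146. 370.] [286. 415.] shoulders [ 77. 307.] [398. 407.]
lip front [132. 328.] [325. 388.]
```

View pics/s4.png

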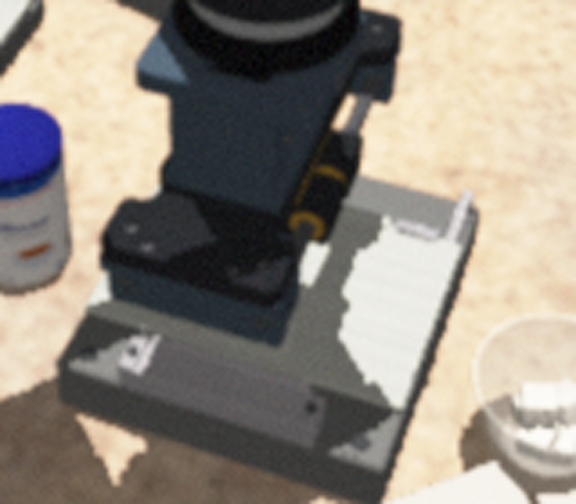

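The flap is flat and its tongue is under the lip. Its right shoulder is at about (400,407), close to the predicted home position of (398,407). I'll push until I feel the firm stop.

Request:
jog_arm([
  [1, [-0.01, -0.01, 0], [0, 0, 0]],
  [1, [-0.01, -0.01, 0], [0, 0, 0]],
  [1, [-0.01, -0.01, 0], [0, 0, 0]],
  [1, [0, 0, 0], [0, 0, 0]],
  [1, [0, 0, 0], [0, 0, 0]],
  [1, [0, 0, 0], [0, 0, 0]],
  [1, [0, 0, 0], [0, 0, 0]],
  [1, [0, 0, 0], [0, 0, 0]],
  [1, [0, 0, 0], [0, 0, 0]],
  [1, [0, 0, 0], [0, 0, 0]],
])

```text
time_s: 11.5
tcp_pos: [0.4992, 0.0218, 0.0379]
tcp_rot: [0.384, 0.923, 0.002, 0.001]
contact_force: [4.7, 6.1, 4.3]
width: 0.006
finger_force: 5.3
```

The force rose to 7.7 N and motion stopped, so it is at the stop. I'll give it one small extra nudge, then unload and lift away.

Request:
jog_arm([
  [1, [-0.01, -0.01, 0], [0, 0, 0]],
  [1, [0, 0, 0], [0, 0, 0]],
  [1, [0, 0, 0.015], [0, 0, 0]],
  [1, [0.02, 0.02, 0.015], [0, 0, 0]],
  [1, [0.02, 0.02, 0.05], [0, 0, 0]],
  [1, [0, 0, 0.3], [0, 0, 0]],
  [1, [0, 0, 0.6], [0, 0, 0]],
  [1, [0, 0, 0.8], [0, 0, 0]],
  [1, [0, 0, 0.8], [0, 0, 0]],
  [1, [0, 0, 0.4], [0, 0, 0]],
])

```text
time_s: 12.75
tcp_pos: [0.498, 0.0217, 0.1885]
tcp_rot: [0.383, 0.924, -0.001, 0.0]
contact_force: [-0.2, 0.7, -0.3]
width: 0.006
finger_force: 0.0
```

Run:
```python
from h import *
d=grab('scene'); a=cv2.resize(d['image'][200:340,210:370,::-1],None,fx=3.6,fy=3.6,interpolation=cv2.INTER_CUBIC)
cv2.imwrite('pics/s5.png',a); print(ctrl.get_obs()['contact_force'])
```

```text
[0.74396336 0.08679161 1.72598784]
```

View pics/s5.png

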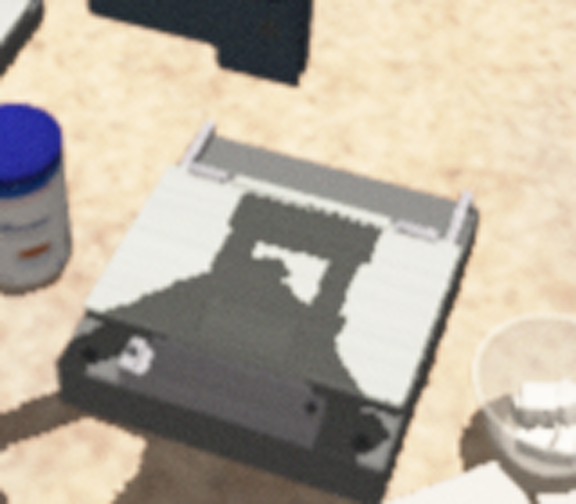

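The flap lies flat with its tongue under the lip and its shoulder at (402,407), which matches fully home. The tin and bowl have not moved.

```bash
python3 -c "
from bench import ctrl
print(ctrl.close_job())"
```

```text
the job is handed in; nothing more can be done
None
```

The teaspoon case is shut and the job is handed in: the flap lies flat with its tongue pushed to the stop under the lip, it stayed down when I let go, and the tin and bowl look unmoved.

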